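# Sort returned tablet jars into full and empty by feel

## Robot

A 6-joint arm with a two-finger parallel gripper is mounted at the origin on a cart in front of the work surface, level with it; the furniture and walls round the work are solid. World frame = base frame: x ahead of the robot, y to its left, z up, the work surface at z = 0. Lengths are in m, angles in rad, forces in N, time in s.
With the tool pointing down it reaches from about 0.275 to 0.775 m from the base axis. Payload 14.6 kg.
Tool frame: the origin (TCP) lies at the very end of the fingers, on their centre line; the grasp point (between the pads) lies 19 mm behind it; x points along the fingers, z is the direction in which the jaws open and shut, and the axes are right-handed (so a half turn about x gives the same grasp; the last joint's range is limited). The gripper opens to 85 mm and grips with 20 to 120 N. Pads are 22 mm wide; open, the fingers measure 114 mm over their backs; the gripper's body (76 mm by 85 mm) begins 54 mm behind the grasp point. The pads swing forward as they close: fully open they stand 13 mm farther back than shut.
Start: joints at [1.123, 0.263, -0.048, 1.259, 0, 1.415], TCP at [0.152, 0.503, 0.231] pointing down, gripper open.
Joint ranges: [-2.65, 2.65], [-0.89, 1.7], [-1.18, 1.37], [-2.13, 2.11], [-1.35, 1.29], [-3.14, 3.14]. Speed limits (rad/s): [1.89, 1.89, 2.57, 2.79, 3.14, 3.14].

## Interface

Orientations are given as a unit quaternion [x, y, z, w].
In Python, from workcell import ctrl, eyes gives the robot as it stands.
- The arm moves only by the tool send_rows, never from a script. Its argument "commands" is one flat list of numbers, 7 for each row, row after row: the turn, a rotation vector about the tool's x, y, z in degrees, then the shift along the tool's x, y, z in mm, then the opening, from 0 (shut) to 1 (fully open). In form: [ax, ay, az, x, y, z, grip, ax, ay, az, x, y, z, grip, ...]. A call has 1 to 8 rows; each row is the pose to reach, as a shift and turn from the pose commanded when the call began, along the tool's axes at that moment; what a row does not reach only later rows make up. A row lasts 1/12 s, in which the tool goes at most 41.7 mm and 7.16 degrees, less where a joint would pass 70% of its speed; a pose out of reach is approached as far as the arm can. A call with a gripper value outside its range is refused whole. The fingers move at their own pace and stop on an object; "newtons" is the grip in N (left out, the last holds). Time passes only in rows, so rows that repeat a pose let the fingers close. It gives the time, the measured TCP pose, the force and the opening at its end, in the units of the state.
- ctrl.get_obs(): the state, without advancing time (a new reading comes with each control period).
- eyes.get_image(name): name is "side" or "top"; returns a dict with "color" (420x560x3 uint8, red, green, blue), "range_z" (420x560 float32, m along the optical axis (not along the pixel's ray), 0 where there is no reading), "K" (3x3 intrinsics, pixels), "position" and "attitude" of the camera in the world. Camera axes: x right, y up, looking along -z (the intrinsics and any distortion apply to the point x, -y, -z); pixel columns grow to the right and rows downward; lengths in m; the calibration is good to about 2 mm. A picture is of the moment at which its call begins.
- ctrl.sign_off(): hands the job in, once; it reports no verdict.
The state is a dict: "clock": time; "joint_positions": joint angles; "joint_velocities": joint speeds; "tau": joint torques, N m; "ee_pos": TCP position; "tool_rot": TCP orientation; "contact_force": force on the tool from outside, world axes, zero at the start; "ft_torque": the same for the moment, N m; "width": finger opening in m.
Only numpy, scipy, OpenCV 4.12 (cv2) and the standard library are available. Lean on these libraries where they do the work, as an engineer would, in place of code of your own. Each camera call takes 0.05 s, during which the arm holds its last target. There are 200 camera calls.

## Task

Three identical white-capped tablet jars with orange-brown labels have come back from the wards, full or empty, and only their weight tells which. Sort them: stand every full jar in the white tray and every empty one in the green tray, upright on the tray floor. Never tip a jar over on the way, and leave the blue-capped jar, the vials and the stamp where they are.

Things in the scene. Friction and masses are not known exactly. Their poses are not given: they have to be found in the camera images.
- jar_1: white tablet jar, white ribbed cap, orange-brown label, 47 mm diameter, 76 mm tall (cap: top 18 mm, 44 mm wide). Origin: centre of its underside; z up. Either full (290 to 370 g in all) or empty (60 to 90 g); the three look exactly alike, only weight tells them apart, and which are full changes from start to start.
- jar_2: white tablet jar, white ribbed cap, orange-brown label, 47 mm diameter, 76 mm tall (cap: top 18 mm, 44 mm wide). Origin: centre of its underside; z up. Either full (290 to 370 g in all) or empty (60 to 90 g); the three look exactly alike, only weight tells them apart, and which are full changes from start to start.
- jar_3: white tablet jar, white ribbed cap, orange-brown label, 47 mm diameter, 76 mm tall (cap: top 18 mm, 44 mm wide). Origin: centre of its underside; z up. Either full (290 to 370 g in all) or empty (60 to 90 g); the three look exactly alike, only weight tells them apart, and which are full changes from start to start.
- white_tray: white sorting tray, fixed, 120 mm (x) by 140 mm (y), walls 35 mm high and 4 mm thick, floor 4 mm thick, label holder on its -x wall. Origin: centre of its underside; x and y along its sides. The two trays may change places. For full jars.
- green_tray: green sorting tray, fixed, 120 mm (x) by 140 mm (y), walls 35 mm high and 4 mm thick, floor 4 mm thick, label holder on its -x wall. Origin: centre of its underside; x and y along its sides. The two trays may change places. For empty jars.
- blue_jar: tablet jar with a blue cap, 47 mm diameter, 76 mm tall; not to be sorted, leave alone. Origin: centre of its underside
- stamp: wooden rubber stamp, 25x52x69 mm; leave alone. Origin: centre of its underside
- vial_red_42: glass vial with a red cap, 27 mm diameter, 60 mm tall; leave alone. Origin: centre of its underside
- vial_purple_26: glass vial with a purple cap, 26 mm diameter, 57 mm tall; leave alone. Origin: centre of its underside
- vial_purple_27: a second glass vial with a purple cap, 26 mm diameter, 57 mm tall; leave alone. Origin: centre of its underside

How it is judged:
At the end, for the whole second after the job is handed in: All three white-capped jars stand upright (within 0.15 rad) and at rest on the floor inside a tray, let go: each full one (it presses on the tray with over 1.9 N) in the white tray and each empty one (under 1.5 N) in the green tray (((x of jar_1 in the frame of white_tray between -0.042 and 0.042 m and y of jar_1 in the frame of white_tray between -0.052 and 0.052 m and z of jar_1 in the frame of white_tray below 0.015 m and contact force between jar_1 and white_tray above 1.9 N) or (x of jar_1 in the frame of green_tray between -0.042 and 0.042 m and y of jar_1 in the frame of green_tray between -0.052 and 0.052 m and z of jar_1 in the frame of green_tray below 0.015 m and contact force between jar_1 and green_tray between 0.2 and 1.5 N)) and angle between each of jar_1, jar_2, jar_3's own z axis and vertical below 0.15 rad and linear speed of each of jar_1, jar_2, jar_3 below 0.02 m/s and ((x of jar_2 in the frame of white_tray between -0.042 and 0.042 m and y of jar_2 in the frame of white_tray between -0.052 and 0.052 m and z of jar_2 in the frame of white_tray below 0.015 m and contact force between jar_2 and white_tray above 1.9 N) or (x of jar_2 in the frame of green_tray between -0.042 and 0.042 m and y of jar_2 in the frame of green_tray between -0.052 and 0.052 m and z of jar_2 in the frame of green_tray below 0.015 m and contact force between jar_2 and green_tray between 0.2 and 1.5 N)) and ((x of jar_3 in the frame of white_tray between -0.042 and 0.042 m and y of jar_3 in the frame of white_tray between -0.052 and 0.052 m and z of jar_3 in the frame of white_tray below 0.015 m and contact force between jar_3 and white_tray above 1.9 N) or (x of jar_3 in the frame of green_tray between -0.042 and 0.042 m and y of jar_3 in the frame of green_tray between -0.052 and 0.052 m and z of jar_3 in the frame of green_tray below 0.015 m and contact force between jar_3 and green_tray between 0.2 and 1.5 N))); the robot touches nothing.
It fails at once if a jar to be sorted is tipped by more than 0.8 rad (angle between any of jar_1, jar_2, jar_3's own z axis and vertical above 0.8 rad).
It fails at once if the blue-capped jar, the stamp, the red-capped or a purple-capped vial is moved by more than 30 mm (distance of any of blue_jar, stamp, vial_red_42, vial_purple_26, vial_purple_27 from where it was at the start of the episode above 0.03 m).
It also fails if it takes over 67 s, if anything falls off the work surface, if the arm or the gripper's body presses on something with over 40 N, if the wrist force passes 120 N, or if a joint passes its speed limit or range.

## Working session

There is one attempt and no reset: what is moved stays moved. The work goes in short steps, Python scripts to look and compute and a tool call to move; the robot and the scene stay as the last step left them, time stands still between calls to the robot, and variables do not carry over. Pictures are saved under pics/ and viewed, about 8 in all and at most 12, crops included, and the job is handed in when it is done.

Besides the shell and the picture viewer there is one more tool, called after "Request:" as a command line: name --argument value ..., lists and objects as JSON in quotes. send_rows: Moves the arm, as the interface text tells. Its arguments: {"type":"object","properties":{"commands":{"type":"array","items":{"type":"number"}},"newtons":{"type":"number"}},"required":["commands"]}

```bash
mkdir -p pics; cat > h.py <<'E'
import numpy as np, cv2
from scipy.spatial.transform import Rotation as R
from workcell import ctrl, eyes
def world(im,u,v,z=None):
    d=im['range_z'][v,u] if z is None else z
    K=np.array(im['K']);p=np.array([(u-K[0,2])/K[0,0]*d,-(v-K[1,2])/K[1,1]*d,-d])
    return att(im).apply(p)+np.array(im['position'])
def att(im):
    a=np.array(im['attitude']); return R.from_quat(a) if a.size==4 else R.from_matrix(a)
def cloud(im):
    d=im['range_z'];K=np.array(im['K']);v,u=np.indices(d.shape)
    p=np.stack([(u-K[0,2])/K[0,0]*d,-(v-K[1,2])/K[1,1]*d,-d],-1)
    return att(im).apply(p.reshape(-1,3)).reshape(p.shape)+np.array(im['position'])
E
python3 - <<'E'
from h import *
ims={n:eyes.get_image(n) for n in('top','side')}
for n,im in ims.items():
    cv2.imwrite(f'pics/{n}0.png',cv2.cvtColor(im['color'],cv2.COLOR_RGB2BGR)); print(n,im['position'],im['attitude'],im.keys())
    np.save(f'{n}0.npy',im,allow_pickle=True)
o=ctrl.get_obs();print(o)
print(R.from_quat(o['tool_rot']).as_matrix().round(3))
E
```

```text
top [0.46783097 0.19791323 0.97920281] [-0.0172912   0.0139305   0.71712527 -0.69659049] dict_keys(['color', 'range_z', 'K', 'position', 'attitude'])
side [-0.1134439  -0.40820916  0.85473391] [ 0.3792998  -0.15615509 -0.35484745  0.84013721] dict_keys(['color', 'range_z', 'K', 'position', 'attitude'])
{'clock': 0.1, 'joint_positions': array([ 1.12269570e+00,  2.63498668e-01, -4.88501952e-02,  1.25942560e+00,
        2.20555146e-06,  1.41547542e+00]), 'joint_velocities': array([-0.00147906, -0.00026115,  0.00090489,  0.00040262,  0.00024339,
       -0.0013864 ]), 'tau': array([ 1.14491188e-03, -6.38578963e+01,  3.85064113e+01,  9.93388414e-03,
       -2.43410932e-04,  1.53410792e-05]), 'ee_pos': array([0.15143001, 0.50243038, 0.23086951]), 'tool_rot': array([-0.42187836,  0.56789229,  0.4215581 ,  0.56727926]), 'contact_force': array([-0.03896224,  0.53788423,  1.04669442]), 'ft_torque': array([-0.01329214, -0.0239701 ,  0.02303055]), 'width': 0.085525286003863}
[[-0.    -0.957  0.289]
 [-0.001  0.289  0.957]
 [-1.     0.    -0.001]]
```

View pics/top0.png

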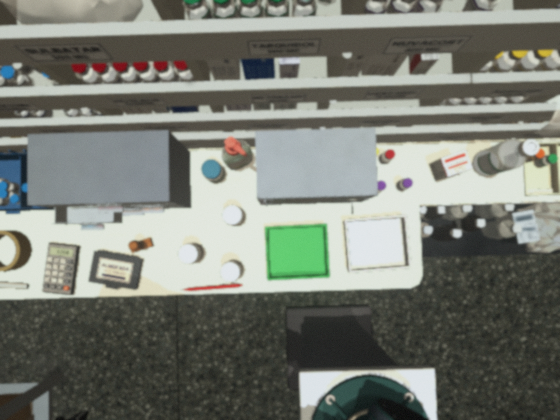

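View pics/side0.png

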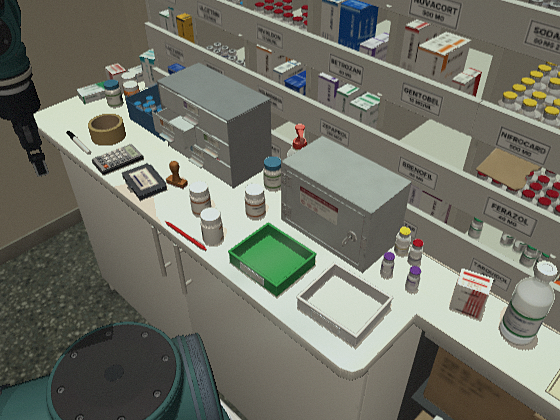

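The top view shows the three white caps at about (233,214), (190,253) and (231,271). The blue cap is at (212,169), the green tray at (297,251), the white tray at (376,243) and the stamp at (140,244). The side view agrees, and the arm is at the left, clear of the work.

```bash
python3 - <<'E'
from h import *
im=np.load('top0.npy',allow_pickle=True).item();P=cloud(im)
def blob(n,u,v,lo,hi,r=14):
    q=P[v-r:v+r+1,u-r:u+r+1].reshape(-1,3);q=q[(q[:,2]>lo)&(q[:,2]<hi)]
    c=(q.min(0)+q.max(0))/2;print(n,len(q),'mid',c.round(4),'mean',q.mean(0).round(4),'ext',np.ptp(q,axis=0).round(3),'zmed',np.median(q[:,2]).round(4))
for n,u,v in(('A',233,214),('B',190,253),('C',231,271),('blue',212,169)): blob(n,u,v,.068,.09)
blob('stamp',140,244,.02,.09,16)
for n,u,v in(('green',297,251),('white',376,243)): blob(n,u,v,.025,.045,40)
for n,u,v in (('gfloor',297,251),('wfloor',376,243),('table',270,215),('cabL',110,165),('cabR',315,165),('cabRedge',315,198),('cabLedge',185,200),('table2',205,235)): print(n,P[v,u].round(3))
E
```

```text
A 304 mid [0.5203 0.2998 0.0742] mean [0.5209 0.3002 0.0751] ext [0.042 0.042 0.01 ] zmed 0.0751
B 313 mid [0.4372 0.4    0.0746] mean [0.4378 0.3991 0.0751] ext [0.042 0.043 0.013] zmed 0.0751
C 314 mid [0.3951 0.3075 0.0747] mean [0.3957 0.3075 0.0749] ext [0.042 0.042 0.011] zmed 0.075
blue 315 mid [0.6254 0.3373 0.0788] mean [0.6246 0.3433 0.0755] ext [0.045 0.056 0.022] zmed 0.0754
stamp 123 mid [0.459  0.5226 0.0461] mean [0.4593 0.5206 0.058 ] ext [0.023 0.021 0.051] zmed 0.0645
green 617 mid [0.4342 0.1577 0.0335] mean [0.4327 0.1562 0.0349] ext [0.126 0.145 0.017] zmed 0.0351
white 655 mid [ 0.4474 -0.0281  0.0328] mean [ 0.4461 -0.0327  0.0345] ext [0.13  0.149 0.015] zmed 0.0349
gfloor [0.433 0.157 0.003]
wfloor [ 0.447 -0.03   0.007]
table [0.52  0.218 0.004]
cabL [0.615 0.518 0.2  ]
cabR [0.608 0.123 0.173]
cabRedge [0.546 0.122 0.132]
cabLedge [0.556 0.405 0.068]
table2 [0.477 0.375 0.001]
```

Request:
send_rows --commands '[7,0,0,0,-36,-14,1,14,0,0,0,-72,-28,1,21,0,0,0,-109,-43,1,28,0,0,0,-145,-58,1,35,0,0,0,-182,-72,1,42,0,0,0,-218,-87,1,49,0,0,0,-255,-101,1,56,0,0,0,-291,-116,1]' --newtons 40

```text
clock: 0.77
ee_pos: [0.3979, 0.3061, 0.2312]
tool_rot: [-0.104, 0.7, 0.104, 0.699]
contact_force: [0.2, 0.1, 0.1]
width: 0.0857
```

Request:
send_rows --commands '[6,0,0,20,0,0,1,12,0,0,50,0,0,1,17.2,0,0,85,0,0,1,17.2,0,0,120,0,0,1,17.2,0,0,155,0,0,1,17.2,0,0,182,0,0,1,17.2,0,0,199,0,0,1,17.2,0,0,199,0,0,1]'

```text
clock: 1.43
ee_pos: [0.3947, 0.3065, 0.0292]
tool_rot: [-0.001, 0.709, -0.001, 0.705]
contact_force: [0.4, -0.2, -0.3]
width: 0.0856
```

Request:
send_rows --commands '[0,0,0,0,0,0,0.3,0,0,0,0,0,0,0.3,0,0,0,0,0,0,0.3,0,0,0,0,0,0,0.3,0,0,0,0,0,0,0.3,0,0,0,0,0,0,0.3,0,0,0,0,0,0,0.3,0,0,0,0,0,0,0.3]' --newtons 30

```text
clock: 2.1
ee_pos: [0.3974, 0.308, 0.0337]
tool_rot: [0.0, 0.706, 0.001, 0.708]
contact_force: [-1.7, -1.6, 7.9]
width: 0.0477
```

Request:
send_rows --commands '[0,0,0,-8,0,0,0.3,0,0,0,-22,0,0,0.3,0,0,0,-38,0,0,0.3,0,0,0,-52,0,0,0.3,0,0,0,-60,0,0,0.3,0,0,0,-60,0,0,0.3,0,0,0,-60,0,0,0.3,0,0,0,-60,0,0,0.3]'

```text
clock: 2.77
ee_pos: [0.3964, 0.3075, 0.0918]
tool_rot: [-0.0, 0.707, 0.0, 0.707]
contact_force: [1.0, 0.3, -0.8]
width: 0.0475
```

Request:
send_rows --commands '[0,0,0,0,0,0,0.3,0,0,0,0,0,0,0.3,0,0,0,0,0,0,0.3,0,0,0,0,0,0,0.3]'

```text
clock: 3.1
ee_pos: [0.3965, 0.3075, 0.092]
tool_rot: [-0.0, 0.707, 0.0, 0.707]
contact_force: [-0.7, 0.1, -1.5]
width: 0.0476
```

Request:
send_rows --commands '[0,0,0,0,0,0,0.3,0,0,0,0,0,0,0.3]'

```text
clock: 3.27
ee_pos: [0.3967, 0.3076, 0.0922]
tool_rot: [-0.0, 0.707, 0.0, 0.707]
contact_force: [-0.7, 0.0, -0.6]
width: 0.0477
```

```bash
cat > weigh.py <<'E'
from h import *
f=[];t=[]
for i in range(16): eyes.get_image('top'); o=ctrl.get_obs(); f.append(o['contact_force']);t.append(o['tau'])
f=np.array(f);print('F',f.mean(0).round(2),'sd',f.std(0).round(2),'tau',np.mean(t,0).round(3),'ee',o['ee_pos'].round(4),'clock',o['clock'])
E
python3 weigh.py
```

```text
F [ 0.05 -0.09 -0.74] sd [0.41 0.56 0.39] tau [ -0.    -63.282  33.454   0.      0.      0.   ] ee [0.3967 0.3076 0.0923] clock 4.0667
```

Request:
send_rows --commands '[0,0,0,0,-10,3,0.3,0,0,0,0,-30,9,0.3,0,0,0,0,-55,17,0.3,0,0,0,0,-80,25,0.3,0,0,0,0,-102,32,0.3,0,0,0,0,-114,36,0.3,0,0,0,0,-118,36.5,0.3,0,0,0,0,-118,36.5,0.3]'

```text
clock: 4.73
ee_pos: [0.4333, 0.1886, 0.0923]
tool_rot: [0.0, 0.707, -0.0, 0.707]
contact_force: [-0.2, 1.3, -0.2]
width: 0.0476
```

Request:
send_rows --commands '[0,0,0,6,0,0,0.3,0,0,0,18,0,0,0.3,0,0,0,30,0,0,0.3,0,0,0,40,0,0,0.3,0,0,0,48,0,0,0.3,0,0,0,53,0,0,0.3,0,0,0,55,0,0,0.3,0,0,0,55,0,0,0.3]'

```text
clock: 5.4
ee_pos: [0.4325, 0.1901, 0.0377]
tool_rot: [-0.0, 0.707, 0.001, 0.707]
contact_force: [-6.2, 0.7, 11.2]
width: 0.0477
```

Request:
send_rows --commands '[0,0,0,-1,0,0,0.85,0,0,0,-1,0,0,0.85,0,0,0,-1,0,0,0.85,0,0,0,-1,0,0,0.85,0,0,0,-15,0,0,0.85,0,0,0,-50,0,0,0.85,0,0,0,-85,0,0,0.85,0,0,0,-115,0,0,1]'

```text
clock: 6.07
ee_pos: [0.4331, 0.1896, 0.1542]
tool_rot: [-0.0, 0.707, 0.0, 0.707]
contact_force: [0.5, 0.0, 0.0]
width: 0.0828
```

Request:
send_rows --commands '[0,0,0,0,15,0,1,0,0,0,0,48,1,1,0,0,0,0,85,2,1,0,0,0,0,122,3,1,0,0,0,0,159,4,1,0,0,0,0,190,5,1,0,0,0,0,208,5,1,0,0,0,0,210,5,1]'

```text
clock: 6.73
ee_pos: [0.4378, 0.4026, 0.1516]
tool_rot: [-0.001, 0.707, 0.001, 0.707]
contact_force: [-0.5, -0.3, 0.5]
width: 0.0851
```

Request:
send_rows --commands '[0,0,0,15,0,0,1,0,0,0,40,0,0,1,0,0,0,70,0,0,1,0,0,0,98,0,0,1,0,0,0,115,0,0,1,0,0,0,121,0,0,1,0,0,0,121,0,0,1]'

```text
clock: 7.32
ee_pos: [0.4375, 0.3987, 0.0302]
tool_rot: [-0.001, 0.708, -0.001, 0.706]
contact_force: [-0.4, 0.4, 0.7]
width: 0.085
```

Request:
send_rows --commands '[0,0,0,0,0,0,0.3,0,0,0,0,0,0,0.3,0,0,0,0,0,0,0.3,0,0,0,0,0,0,0.3,0,0,0,0,0,0,0.3,0,0,0,0,0,0,0.3,0,0,0,0,0,0,0.3,0,0,0,0,0,0,0.3]'

```text
clock: 7.98
ee_pos: [0.4387, 0.4, 0.0326]
tool_rot: [0.0, 0.706, 0.001, 0.708]
contact_force: [-1.3, -1.6, 8.4]
width: 0.0465
```

Request:
send_rows --commands '[0,0,0,-8,0,0,0.3,0,0,0,-22,0,0,0.3,0,0,0,-38,0,0,0.3,0,0,0,-52,0,0,0.3,0,0,0,-60,0,0,0.3,0,0,0,-60,0,0,0.3,0,0,0,-60,0,0,0.3,0,0,0,-60,0,0,0.3]'

```text
clock: 8.65
ee_pos: [0.4378, 0.3994, 0.0907]
tool_rot: [-0.0, 0.707, -0.0, 0.707]
contact_force: [-0.3, -0.4, -0.5]
width: 0.0467
```

```bash
python3 weigh.py
```

```text
F [ 0.08  0.1  -0.73] sd [0.42 0.49 0.55] tau [ 3.0000e-03 -7.7798e+01  3.5179e+01  1.0000e-03  0.0000e+00 -0.0000e+00] ee [0.4381 0.3996 0.0913] clock 9.45
```

```bash
python3 - <<'E'
from h import *
im=eyes.get_image('side');c=im['color'][150:320,140:420]
cv2.imwrite('pics/side1.png',cv2.cvtColor(cv2.resize(c,None,fx=2.5,fy=2.5,interpolation=cv2.INTER_CUBIC),cv2.COLOR_RGB2BGR))
E
```

```text
(no output)
```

View pics/side1.png

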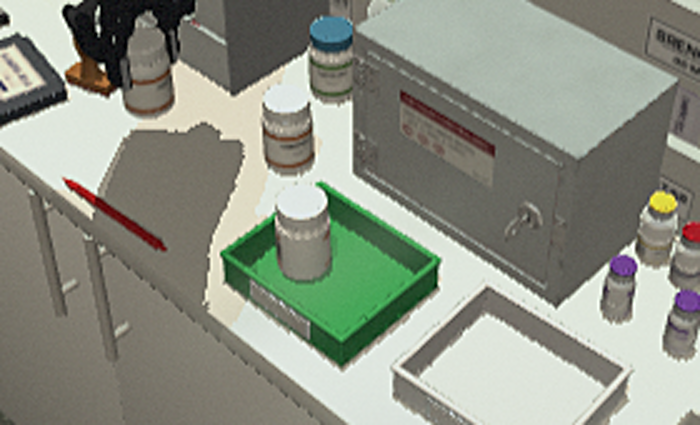

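Jar B is held upright in the jaws, at (148,65) in the crop. The first jar stands upright in the green tray at (303,235). B weighs 0.73 N, so it is empty. I'll lift it clear of the first jar and place it beside it.

Request:
send_rows --commands '[0,0,0,-10,-4,0,0.3,0,0,0,-26,-14,0,0.3,0,0,0,-42,-34,0,0.3,0,0,0,-50,-60,-1,0.3,0,0,0,-50,-90,-2,0.3,0,0,0,-50,-120,-3,0.3,0,0,0,-50,-150,-4,0.3,0,0,0,-50,-180,-4,0.3]'

```text
clock: 10.17
ee_pos: [0.4338, 0.2182, 0.1421]
tool_rot: [-0.0, 0.707, 0.0, 0.707]
contact_force: [0.8, -0.8, -0.6]
width: 0.0469
```

Request:
send_rows --commands '[0,0,0,0,-30,0,0.3,0,0,0,0,-58,0,0.3,0,0,0,0,-80,0,0.3,0,0,0,0,-92,0,0.3,0,0,0,0,-96,-1,0.3,0,0,0,0,-96,-1,0.3,0,0,0,0,-96,-1,0.3]'

```text
clock: 10.75
ee_pos: [0.4333, 0.1239, 0.1416]
tool_rot: [0.0, 0.707, 0.0, 0.707]
contact_force: [-0.5, 0.7, -1.0]
width: 0.0462
```

Request:
send_rows --commands '[0,0,0,10,0,0,0.3,0,0,0,30,0,0,0.3,0,0,0,55,0,0,0.3,0,0,0,78,0,0,0.3,0,0,0,93,0,0,0.3,0,0,0,102,0,0,0.3,0,0,0,105,0,0,0.3,0,0,0,105,0,0,0.3]'

```text
clock: 11.42
ee_pos: [0.4328, 0.1246, 0.0362]
tool_rot: [-0.001, 0.707, 0.001, 0.707]
contact_force: [1.2, -0.4, -0.4]
width: 0.047
```

Request:
send_rows --commands '[0,0,0,1,0,0,0.3,0,0,0,2,0,0,0.3,0,0,0,2,0,0,0.3]'

```text
clock: 11.67
ee_pos: [0.4333, 0.1246, 0.0356]
tool_rot: [-0.0, 0.707, 0.001, 0.707]
contact_force: [-8.8, 0.1, 31.8]
width: 0.0462
```

Request:
send_rows --commands '[0,0,0,0,0,0,0.85,0,0,0,0,0,0,0.85,0,0,0,0,0,0,0.85,0,0,0,0,0,0,0.85,0,0,0,-15,0,0,0.85,0,0,0,-50,0,0,0.85,0,0,0,-85,0,0,0.85,0,0,0,-117,0,0,1]'

```text
clock: 12.33
ee_pos: [0.4329, 0.1237, 0.153]
tool_rot: [-0.0, 0.707, 0.0, 0.707]
contact_force: [0.7, 0.8, -0.4]
width: 0.0822
```

Request:
send_rows --commands '[0,0,0,0,15,8,1,0,0,0,0,45,22,1,0,0,0,0,75,36,1,0,0,0,0,105,50,1,0,0,0,0,135,64,1,0,0,0,0,160,78,1,0,0,0,0,174,87,1,0,0,0,0,176,88,1]'

```text
clock: 13.0
ee_pos: [0.5222, 0.3021, 0.1504]
tool_rot: [-0.001, 0.707, 0.001, 0.707]
contact_force: [-1.2, -0.3, -0.2]
width: 0.0852
```

```bash
python3 - <<'E'
from h import *
im=eyes.get_image('top');P=cloud(im)
cv2.imwrite('pics/top2.png',cv2.cvtColor(cv2.resize(im['color'][120:300,170:430],None,fx=3,fy=3,interpolation=cv2.INTER_CUBIC),cv2.COLOR_RGB2BGR))
o=ctrl.get_obs();print(o['ee_pos'],o['contact_force'],o['clock'])
E
```

```text
[0.52158527 0.30109342 0.15048012] [-0.23771574 -1.56470266  0.39666523] 13.05
```

View pics/top2.png

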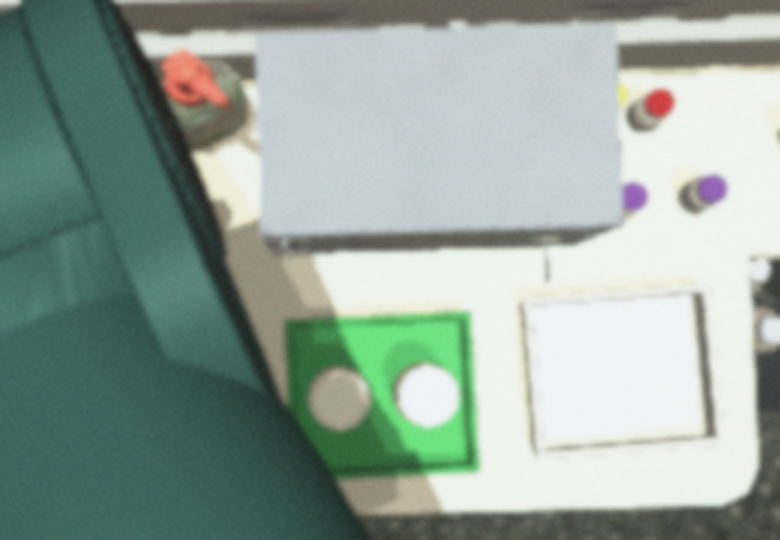

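Both jars stand upright in the green tray, with caps at crop (340,398) and (428,396). The white tray is empty. Next is jar A, straight below the gripper.

Request:
send_rows --commands '[0,0,0,12,0,0,1,0,0,0,35,0,0,1,0,0,0,60,0,0,1,0,0,0,85,0,0,1,0,0,0,105,0,0,1,0,0,0,117,0,0,1,0,0,0,119,0,0,1]'

```text
clock: 13.63
ee_pos: [0.5195, 0.2983, 0.0302]
tool_rot: [-0.0, 0.708, -0.001, 0.706]
contact_force: [-1.0, 0.6, -0.6]
width: 0.0854
```

Request:
send_rows --commands '[0,0,0,0,0,0,0.3,0,0,0,0,0,0,0.3,0,0,0,0,0,0,0.3,0,0,0,0,0,0,0.3,0,0,0,0,0,0,0.3,0,0,0,0,0,0,0.3,0,0,0,0,0,0,0.3,0,0,0,0,0,0,0.3]'

```text
clock: 14.3
ee_pos: [0.5217, 0.2998, 0.0336]
tool_rot: [0.0, 0.706, 0.0, 0.708]
contact_force: [-2.1, -1.4, 6.6]
width: 0.0474
```

Request:
send_rows --commands '[0,0,0,-8,0,0,0.3,0,0,0,-22,0,0,0.3,0,0,0,-38,0,0,0.3,0,0,0,-52,0,0,0.3,0,0,0,-60,0,0,0.3,0,0,0,-60,0,0,0.3,0,0,0,-60,0,0,0.3,0,0,0,-60,0,0,0.3]'

```text
clock: 14.97
ee_pos: [0.5208, 0.2995, 0.0916]
tool_rot: [-0.0, 0.707, 0.0, 0.707]
contact_force: [-0.1, 0.2, -3.1]
width: 0.0476
```

```bash
python3 weigh.py
```

```text
F [-0.02  0.22 -3.44] sd [0.38 0.47 0.52] tau [ 2.0000e-03 -8.0627e+01  3.6274e+01  3.0000e-03  4.0000e-03 -0.0000e+00] ee [0.5212 0.2997 0.0923] clock 15.7667
```

3.44 N, so jar A is full and goes in the white tray.

Request:
send_rows --commands '[0,0,0,-8,0,-8,0.3,0,0,0,-22,0,-24,0.3,0,0,0,-38,0,-44,0.3,0,0,0,-50,-10,-62,0.3,0,0,0,-55,-30,-72,0.3,0,0,0,-55,-58,-75,0.3,0,0,0,-55,-88,-75,0.3,0,0,0,-55,-118,-75,0.3]'

```text
clock: 16.43
ee_pos: [0.4452, 0.1809, 0.1481]
tool_rot: [-0.001, 0.707, 0.001, 0.707]
contact_force: [1.9, -1.1, -2.9]
width: 0.0473
```

Request:
send_rows --commands '[0,0,0,0,-30,0,0.3,0,0,0,0,-60,0,0.3,0,0,0,0,-92,0,0.3,0,0,0,0,-124,0,0.3,0,0,0,0,-156,0,0.3,0,0,0,0,-184,0,0.3,0,0,0,0,-203,0,0.3,0,0,0,0,-212,0,0.3]'

```text
clock: 17.1
ee_pos: [0.4459, -0.0323, 0.1479]
tool_rot: [0.0, 0.707, -0.001, 0.707]
contact_force: [-0.3, -0.2, -3.4]
width: 0.047
```

Request:
send_rows --commands '[0,0,0,0,0,0,0.3,0,0,0,12,0,0,0.3,0,0,0,35,0,0,0.3,0,0,0,60,0,0,0.3,0,0,0,83,0,0,0.3,0,0,0,98,0,0,0.3,0,0,0,106,0,0,0.3,0,0,0,106,0,0,0.3]'

```text
clock: 17.77
ee_pos: [0.4454, -0.0293, 0.0403]
tool_rot: [-0.0, 0.708, 0.001, 0.706]
contact_force: [-0.7, 0.1, -2.8]
width: 0.0477
```

Request:
send_rows --commands '[0,0,0,1,0,0,0.3,0,0,0,2,0,0,0.3,0,0,0,3,0,0,0.3,0,0,0,3,0,0,0.3]'

```text
clock: 18.1
ee_pos: [0.4467, -0.0304, 0.0388]
tool_rot: [-0.0, 0.707, 0.0, 0.708]
contact_force: [0.1, 0.2, -3.7]
width: 0.0472
```

Request:
send_rows --commands '[0,0,0,1,0,0,0.3,0,0,0,1.5,0,0,0.3,0,0,0,1.5,0,0,0.3]'

```text
clock: 18.35
ee_pos: [0.4466, -0.0305, 0.0375]
tool_rot: [-0.0, 0.707, 0.0, 0.707]
contact_force: [-3.1, 1.0, 11.3]
width: 0.0473
```

Contact with the floor. I'll release and retreat.

Request:
send_rows --commands '[0,0,0,0,0,0,0.85,0,0,0,0,0,0,0.85,0,0,0,0,0,0,0.85,0,0,0,0,0,0,0.85,0,0,0,-15,0,0,0.85,0,0,0,-50,0,0,0.85,0,0,0,-85,0,0,0.85,0,0,0,-117,0,0,1]'

```text
clock: 19.02
ee_pos: [0.446, -0.0303, 0.1556]
tool_rot: [-0.0, 0.707, 0.0, 0.707]
contact_force: [0.7, 0.1, -0.3]
width: 0.0826
```

Request:
send_rows --commands '[0,0,0,-20,0,-15,1,0,0,0,-40,0,-40,1,0,0,0,-60,0,-65,1,0,0,0,-80,0,-85,1,0,0,0,-100,0,-95,1,0,0,0,-100,0,-100,1,0,0,0,-100,0,-100,1]'

```text
clock: 19.6
ee_pos: [0.346, -0.0305, 0.2544]
tool_rot: [-0.0, 0.706, -0.0, 0.708]
contact_force: [0.6, 0.7, -1.1]
width: 0.0853
```

```bash
python3 - <<'E'
from h import *
im=eyes.get_image('side');s=eyes.get_image('top')
cv2.imwrite('pics/side3.png',cv2.cvtColor(im['color'],cv2.COLOR_RGB2BGR))
P=cloud(im).reshape(-1,3)
for n,x,y in (('C',.433,.19),('B',.433,.124),('A',.446,-.031)):
    q=P[(np.hypot(P[:,0]-x,P[:,1]-y)<.04)&(P[:,2]>.072)&(P[:,2]<.1)];print(n,len(q),q.mean(0).round(4),q[:,2].std().round(4))
o=ctrl.get_obs();print(o['ee_pos'],o['contact_force'],o['clock'])
E
```

```text
C 269 [0.4312 0.1855 0.0778] 0.002
B 198 [0.4264 0.1231 0.0777] 0.0019
A 357 [ 0.4451 -0.0329  0.078 ] 0.0018
[ 0.34645493 -0.03045259  0.25320977] [-0.43926394 -0.21904642 -0.38199536] 19.7
```

View pics/side3.png

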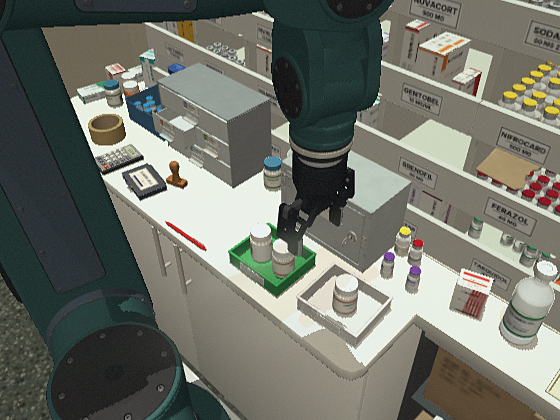

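The side view shows two jars upright in the green tray at (262,243) and (283,258), and one in the white tray at (346,293). The other items look undisturbed and the gripper is clear.

```bash
python3 -c "
from workcell import ctrl; print(ctrl.sign_off())"
```

```text
the job is handed in; nothing more can be done
None
```

I sorted all three jars and handed the job in at about 20 s of the 67 s allowed; sign-off gives no verdict.

| Jar, by where it started (x, y in m) | Weight | Sorted as | Tray |
|---|---|---|---|
| (0.396, 0.308) | 0.74 N | empty | green |
| (0.438, 0.400) | 0.73 N | empty | green |
| (0.521, 0.300) | 3.44 N | full | white |

- **Final position:** the last side view shows all three upright on the tray floors. Cap heights were consistent at about 78 mm, and the jars are within a few mm of where I meant to put them. The gripper was open and clear, with no meaningful force on it.
- **Other items:** the blue-capped jar, the stamp and the vials looked unmoved in the last view. I checked this by eye and did not measure them again.
- **Hard contact:** while setting down the second empty jar, the wrist force briefly reached about 33 N as I pressed it to the floor. That is under the limits, and the jar stayed upright.

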